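# Sort the hanging glaze tests by colour

## Robot

A 6-joint arm with a two-finger parallel gripper is mounted at the origin on the work surface. World frame = base frame: x ahead of the robot, y to its left, z up, the work surface at z = 0. Lengths are in m, angles in rad, forces in N, time in s.
With the tool pointing down it reaches from about 0.375 to 0.9 m from the base axis. Payload 3.1 kg.
Tool frame: the origin (TCP) lies at the very end of the fingers, on their centre line; the grasp point (between the pads) lies 19 mm behind it; z points along the fingers, y is the line along which they close (so a half turn about z gives the same grasp; the last joint's range is limited). The gripper opens to 85 mm and grips with 20 to 120 N. Pads are 22 mm wide; open, the fingers measure 114 mm over their backs; the gripper's body (76 mm by 85 mm) begins 54 mm behind the grasp point. The pads swing forward as they close: fully open they stand 13 mm farther back than shut.
Start: joints at [0.932, 0.527, 1.433, -0, 1.181, -0.178], TCP at [0.277, 0.56, 0.231] pointing down, gripper open.
Joint ranges: [-3.08, 3.08], [-0.75, 2.2], [0.22, 2.44], [-1.43, 4.57], [0, 2.65], [-2.85, 2.85]. Speed limits (rad/s): [2.79, 2.79, 3.14, 3.14, 3.14, 3.14].

## Interface

Orientations are given as a unit quaternion [x, y, z, w].
In Python, from station import manip, vision gives the robot as it stands.
- The arm moves only by the tool drive_tool, never from a script. Its argument "deltas" is a list that holds one entry, the list of rows, each a list of 4 numbers: the shift along the tool's x, y, z in mm, then the turn about the tool's z in rad. A call has 1 to 5 rows; each row is the pose to reach, as a shift and turn from the pose commanded when the call began, along the tool's axes at that moment; what a row does not reach only later rows make up. A row lasts 1/12 s, in which the tool goes at most 41.7 mm and 7.16 degrees, less where a joint would pass 70% of its speed; a pose out of reach is approached as far as the arm can. A call with a gripper value outside its range is refused whole. "jaw" is the finger opening in mm, from 0 to 85.4, set as the call begins (left out, the last holds). The fingers move at their own pace and stop on an object; "force" is the grip in N (left out, the last holds). Time passes only in rows, so rows that repeat a pose let the fingers close. It gives the time, the measured TCP pose, the force, the opening and the grip force at its end, in the units of the state.
- manip.sense(): the state, without advancing time (a new reading comes with each control period).
- vision.snapshot(name): name is "side" or "top"; returns the picture (384x512x3 uint8, red, green, blue); there is no depth.
- vision.camera_model(name): a dict with "camera_matrix" (3x3 intrinsics, pixels), "rvec" (rotation vector, rad) and "tvec" (3), from world to camera coordinates, as OpenCV has them. Camera axes: x right, y down, z forward; pixel columns grow to the right and rows downward; lengths in m; the calibration is good to about 2 mm. A picture is of the moment at which its call begins. camera_model takes no time and is no camera call.
- manip.sign_off(): hands the job in; it is judged then, once.
The state is a dict: "t": time; "q": joint angles; "qd": joint speeds; "tau": joint torques, N m; "tcp_pos": TCP position; "tool_rot": TCP orientation; "force": force on the tool from outside, world axes, zero at the start; "ft_torque": the same for the moment, N m; "finger_gap": opening from 0.0 (shut) to 1.0 (fully open); "gripper_force": force on a finger pad.
Only numpy, scipy, OpenCV 4.12 (cv2) and the standard library are available. Lean on these libraries where they do the work, as an engineer would, in place of code of your own. Each camera call takes 0.05 s, during which the arm holds its last target. There are 200 camera calls.

## Task

The glaze test tiles hang by their holes on the rack's upturned pegs. Take each one up and off its peg and stand it upright on its foot in the tray of its own colour: the two blue tiles in the blue tray, the yellow tile in the yellow tray. Do not drop a tile, and leave the jar and the bowl where they are.

Things in the scene. Friction and masses are not known exactly. Their poses are not given: they have to be found in the camera images.
- tile_blue_a: T-shaped blue glaze test tile: foot 50 x 50 x 10 mm, upright plate 50 mm wide (y), 10 mm thick (x), top edge 100 mm above the underside. Round 26 mm hole along x, centre 79 mm up. 0.15 kg. Origin: centre of the foot's underside, z up. Starts hanging upright by the hole on one of the rack's pegs (which one varies), underside 47 mm above the table. Grip the plate's side edges from above.
- tile_blue_b: T-shaped blue glaze test tile: foot 50 x 50 x 10 mm, upright plate 50 mm wide (y), 10 mm thick (x), top edge 100 mm above the underside. Round 26 mm hole along x, centre 79 mm up. 0.15 kg. Origin: centre of the foot's underside, z up. Starts hanging upright by the hole on one of the rack's pegs (which one varies), underside 47 mm above the table. Grip the plate's side edges from above.
- tile_yellow: T-shaped yellow glaze test tile: foot 50 x 50 x 10 mm, upright plate 50 mm wide (y), 10 mm thick (x), top edge 100 mm above the underside. Round 26 mm hole along x, centre 79 mm up. 0.15 kg. Origin: centre of the foot's underside, z up. Starts hanging upright by the hole on one of the rack's pegs (which one varies), underside 47 mm above the table. Grip the plate's side edges from above.
- tray_blue: Low open blue tray, loose, 180 mm long (x), 130 mm wide (y), walls 25 mm high and 6 mm thick, floor 6 mm thick; 168 x 118 mm inside, room for two tiles one behind the other along its length, 84 mm apart. Origin: centre of its underside, z up. Which side of the table it is on varies.
- tray_yellow: Low open yellow tray, loose, 180 mm long (x), 130 mm wide (y), walls 25 mm high and 6 mm thick, floor 6 mm thick; 168 x 118 mm inside, room for two tiles one behind the other along its length, 84 mm apart. Origin: centre of its underside, z up. Which side of the table it is on varies.
- rack: Fixed wooden rack 360 mm wide (y). Origin on the table below the front face of its board; -x points out along the pegs, towards the robot. Board 16 mm thick, 125 to 145 mm high; posts at y = +-165 mm, 148 mm high; base plate 16 mm thick, x = -10 to 100 mm. Three 8 mm steel pegs at y = -105, 0 and 105 mm run level along -x, axis 135 mm high, to an upturned end. Tiles hang 42 to 52 mm out.
- peg_end (a point): Top of the upturned end of the rack's middle peg (148 mm high, 75 mm out from the board; the other pegs are alike, 105 mm to either side). It stands 9 mm above the level part of the peg, so a tile must rise more than 9 mm and less than 18 mm (else the hole's lower edge meets the peg), then move out along the rack's -x until its plate is past the end.
- jar: Closed grey glaze jar with a white lid, 60 mm diameter, 85 mm high, standing near the trays; bystander. Origin: centre of its underside.
- bowl: Small terracotta bowl, 100 mm across, 50 mm high, standing near the trays; bystander. Origin: centre of its underside.
Not all that is in view belongs to the job. Of the things shaped like the tray_yellow, the yellow one is meant. Leave any pink look-alike of the tile_blue_a alone.

How it is judged:
By the outcome, as a careful person would: the job done as asked, in the order asked, and still so for the second after the job is handed in, with the robot touching nothing.
It also fails if it takes over 67 s, if anything falls off the work surface, if the arm or the gripper's body presses on something with over 40 N, if the wrist force passes 120 N, or if a joint passes its speed limit or range.

## Working session

There is one attempt and no reset: what is moved stays moved. The work goes in short steps, Python scripts to look and compute and a tool call to move; the robot and the scene stay as the last step left them, time stands still between calls to the robot, and variables do not carry over. Pictures are saved under pics/ and viewed, at most 11 in all, crops included, and the job is handed in when it is done.

Besides the shell and the picture viewer there is one more tool, called after "Request:" as name(argument=value, ...) on one line, values as JSON. drive_tool: Moves the arm, as the interface text tells. Its arguments: {"type":"object","properties":{"deltas":{"type":"array"},"jaw":{"type":"number"},"force":{"type":"number"}},"required":["deltas"]}

```bash
mkdir -p pics
python3 - <<'E'
from station import manip, vision
import cv2
for n in("top","side"):
    i=vision.snapshot(n); cv2.imwrite(f"pics/{n}0.png",i[:,:,::-1]); m=vision.camera_model(n); print(m)
s=manip.sense();print(s)
E
```

```text
{'camera_matrix': array([[366.19974426,   0.        , 258.95220538],
       [  0.        , 366.19974426, 185.74366984],
       [  0.        ,   0.        ,   1.        ]]), 'rvec': array([ 2.21609369, -2.16944112,  0.09376051]), 'tvec': array([0.02907742, 0.44433996, 1.34871768])}
{'camera_matrix': array([[382.0180707 ,   0.        , 252.63496322],
       [  0.        , 382.0180707 , 193.88223208],
       [  0.        ,   0.        ,   1.        ]]), 'rvec': array([ 2.33778213, -0.32824496,  0.12125535]), 'tvec': array([-0.42936406,  0.19988821,  1.150732  ])}
{'t': 0.1, 'q': array([ 9.32543878e-01,  5.28362554e-01,  1.43379380e+00,  3.81600687e-05,
        1.18139291e+00, -1.78498301e-01]), 'qd': array([ 0.00168637, -0.00275643, -0.00250651,  0.00118818,  0.00295661,
        0.00104282]), 'tau': array([-1.31015258e-05, -4.43303955e+01, -1.78586018e+01, -2.31910835e-04,
        3.92196758e-03,  5.14585579e-06]), 'tcp_pos': array([0.27690014, 0.55958972, 0.23043177]), 'tool_rot': array([ 2.27864793e-01,  9.73692292e-01, -8.90848057e-04, -4.04696375e-04]), 'force': array([ 0.40537432, -0.33466033, -0.08217011]), 'ft_torque': array([ 0.05840885, -0.00494372,  0.02759737]), 'gripper_force': 0.0, 'finger_gap': 1.0027193077576595}
```

View pics/top0.png

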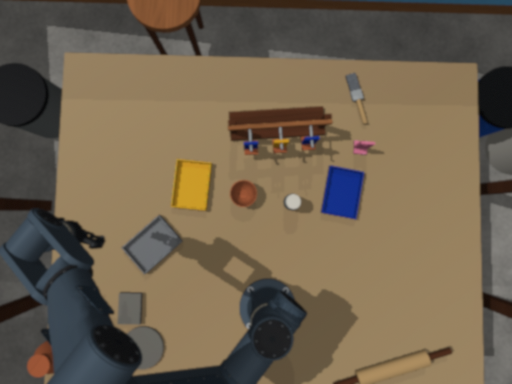

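View pics/side0.png

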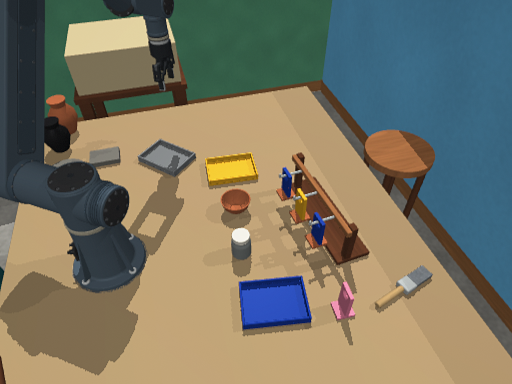

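The top view shows blue tiles at (251,146) and (309,143) and the yellow tile at (281,146). The yellow tray is at (193,186) and the blue tray at (343,192).

Things that could be mistaken for these are the pink tile at (362,147), the grey tray at (152,244), and the arm and its shadow. The bowl is at (243,193) and the jar at (293,202). Going by colour, I choose the three tiles on the rack and the blue and yellow trays.

```bash
cat > h.py <<'E'
import numpy as np, cv2
from station import manip, vision
C={n:vision.camera_model(n) for n in("top","side")}
def ray(n,uv):
    m=C[n];R=cv2.Rodrigues(m["rvec"])[0]
    p=cv2.undistortPoints(np.float64(uv).reshape(-1,1,2),m["camera_matrix"],None).reshape(-1,2)
    return -R.T@m["tvec"].ravel(), np.c_[p,np.ones(len(p))]@R
def plane(n,uv,z):
    c,d=ray(n,uv); return c+d*((z-c[2])/d[:,2])[:,None]
def tri(a,b):
    P=[];
    for n in("top","side"):
        m=C[n];P.append(m["camera_matrix"]@np.c_[cv2.Rodrigues(m["rvec"])[0],m["tvec"].ravel()])
    x=cv2.triangulatePoints(P[0],P[1],np.float64(a).reshape(2,1),np.float64(b).reshape(2,1)).ravel();return x[:3]/x[3]
def proj(n,X):
    m=C[n];return cv2.projectPoints(np.float64(X).reshape(-1,1,3),m["rvec"],m["tvec"],m["camera_matrix"],None)[0].reshape(-1,2)
def masks(i):
    h=cv2.cvtColor(i,cv2.COLOR_RGB2HSV)
    return {"blue":cv2.inRange(h,(112,120,50),(128,255,255)),"yellow":cv2.inRange(h,(18,190,90),(28,255,255)),
      "brown":cv2.inRange(h,(2,100,40),(13,255,200))}
def blobs(m,amin):
    n,l,s,c=cv2.connectedComponentsWithStats(m)
    return [(c[k],s[k],l==k) for k in range(1,n) if s[k][4]>amin]
E
python3 - <<'E'
from h import *
for n in C:
    i=vision.snapshot(n);M=masks(i)
    for col in("blue","yellow"):
        for c,s,l in blobs(M[col],15):
            print(n,col,c.round(1),s)
            if s[4]>500 :
                k=cv2.findContours(l.astype('uint8'),0,1)[0][0]
                P=plane(n,k.reshape(-1,2),.025)[:,:2]
                print("  tray",cv2.minAreaRect((P*1000).astype('float32')))
    a=(215,90,130,80) if n=="top" else (265,140,110,130)
    x,y,w,h=a; f=6 if n=="top" else 4.5
    cv2.imwrite(f"pics/c_{n}.png",cv2.resize(i[y:y+h,x:x+w,::-1],None,fx=f,fy=f,interpolation=2))
E
```

```text
top blue [480. 126.] [480 117   1  19  19]
top blue [310.4 139. ] [303 136  16   8  69]
top blue [250.7 143.9] [245 141  13   7  58]
top blue [342.4 192. ] [ 322  167   42   51 1613]
  tray ((426.92926025390625, -271.185546875), (128.25096130371094, 173.9873809814453), 80.35346984863281)
top yellow [279.7 141.9] [274 140  14   7  49]
top yellow [191.4 184.7] [ 172  160   39   50 1587]
  tray ((441.74462890625, 287.79461669921875), (124.8115005493164, 173.02598571777344), 85.23169708251953)
side blue [286.7 182.2] [282 168  10  29 192]
side blue [317.9 228.5] [311 212  14  33 268]
side blue [273.6 302.1] [ 239  276   73   53 3128]
  tray ((426.68310546875, -277.54547119140625), (138.024658203125, 178.448486328125), 80.30388641357422)
side yellow [230.8 168.8] [ 205  153   53   33 1297]
  tray ((441.6576232910156, 278.0050048828125), (151.19241333007812, 178.25802612304688), 85.13966369628906)
side yellow [300.8 203.7] [295 188  12  32 244]
```

View pics/c_top.png

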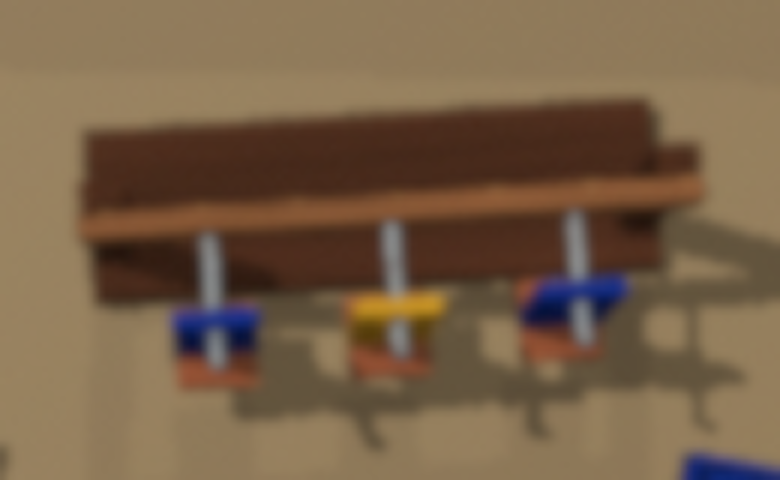

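View pics/c_side.png

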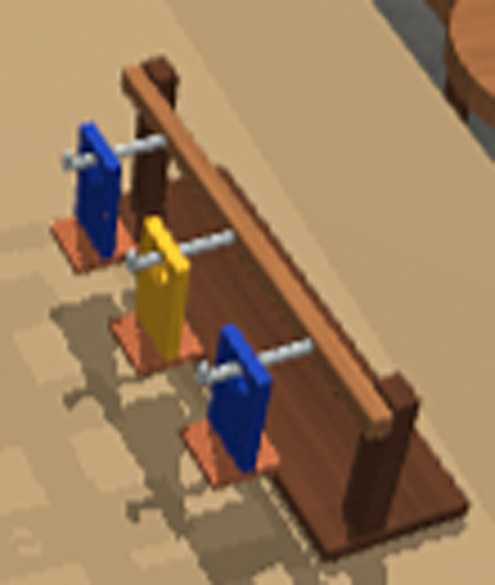

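The crops confirm the choice: three tiles hang on silver pegs, with peg tips at about (251,150), (282,148) and (313,146). Nothing else is on the rack. Next I fit the rack frame from the tips, the board and the plates' top edges.

Run:
```python
from h import *
np.set_printoptions(precision=4,suppress=True)
T=lambda p:(np.array(p)+.5)/6-.5+[215,90]
S=lambda p:(np.array(p)+.5)/4.5-.5+[265,140]
tt=[(218,362),(401,350),(586,338)];ss=[(66,157),(131,257),(204,368)]
print("tips tri",*[tri(T(a),S(b)) for a,b in zip(tt,ss)],sep="\n")
p=plane("top",T(tt),.146);print("tips plane top\n",p,"\nside\n",plane("side",S(ss),.146))
b=plane("top",T([(82,240),(703,200)]),.145);print("board front top",b,np.linalg.norm(b[1]-b[0]))
pl=plane("top",T([(217,318),(396,309),(584,288)]),.147);print("plates top",pl)
# side: plate top edge ends (far-left corner, near-right corner) mid of top face
pe=[((90,126),(114,162)),((152,220),(182,265)),((230,329),(263,377))]
for a in pe: q=plane("side",S(a),.147);print("side plate",q.mean(0),q[1]-q[0])
```

```text
tips tri
[0.555  0.0703 0.1451]
[ 0.5649 -0.0333  0.1439]
[ 0.574 -0.138  0.146]
tips plane top
 [[ 0.5555  0.0702  0.146 ]
 [ 0.5648 -0.0332  0.146 ]
 [ 0.5741 -0.138   0.146 ]] 
side
 [[ 0.554   0.0694  0.146 ]
 [ 0.5638 -0.0352  0.146 ]
 [ 0.5739 -0.138   0.146 ]]
board front top [[ 0.6237  0.1488  0.145 ]
 [ 0.6554 -0.2042  0.145 ]] 0.3544576602595512
plates top [[ 0.5804  0.0713  0.147 ]
 [ 0.588  -0.0299  0.147 ]
 [ 0.6026 -0.1364  0.147 ]]
side plate [0.5821 0.0743 0.147 ] [ 0.0035 -0.0405  0.    ]
side plate [ 0.5907 -0.0298  0.147 ] [ 0.0039 -0.0449  0.    ]
side plate [ 0.6033 -0.1344  0.147 ] [ 0.0042 -0.0424  0.    ]
```

Request:
drive_tool(deltas=[[[-34, -21, 0, -0.11], [-68, -42, 0, -0.22], [-102, -63, 0, -0.33], [-136, -84, 0, -0.44], [-170, -105, 0, -0.55]]], jaw=75)

```text
t: 0.62
tcp_pos: [0.3834, 0.3891, 0.2312]
tool_rot: [-0.048, 0.999, -0.0, -0.0]
force: [0.8, -0.0, 0.4]
finger_gap: 0.877
gripper_force: 0.0
```

```bash
cat >> h.py <<'E'
def go(x,y,z,yaw):
    "shift (mm, tool axes) and turn to TCP x,y,z with tool y axis at world angle yaw (mod pi)"
    from scipy.spatial.transform import Rotation as Ro
    s=manip.sense();R=Ro.from_quat(s["tool_rot"]).as_matrix();d=R.T@(np.array([x,y,z])-s["tcp_pos"])*1000
    a=np.arctan2(R[1,1],R[0,1]);w=(yaw-a+np.pi/2)%np.pi-np.pi/2
    print("t",round(s["t"],2),"tcp",s["tcp_pos"].round(4),"delta",d.round(1),"turn",round(-w,3),"q",s["q"].round(2),"gap",round(s["finger_gap"]*85.4,1),"F",s["force"].round(1),"grip",round(s["gripper_force"],1))
E
python3 -c "
from h import *
go(.5812,.0727,.231,np.pi/2+.091)"
```

```text
t 0.62 tcp [0.3834 0.3891 0.2312] delta [-1.665e+02 -3.339e+02  2.000e-01] turn 0.005 q [ 0.59  0.42  1.63 -0.    1.09 -1.08] gap 74.9 F [ 0.8 -0.   0.4] grip 0.0
```

Request:
drive_tool(deltas=[[[-17, -34, 0, 0], [-34, -67, 0, 0], [-50, -100, 0, 0], [-67, -134, 0, 0], [-83, -167, 0, 0]]])

```text
t: 1.03
tcp_pos: [0.4814, 0.23, 0.2313]
tool_rot: [-0.045, 0.999, -0.0, 0.0]
force: [0.8, -0.7, 0.5]
finger_gap: 0.877
gripper_force: 0.0
```

Request:
drive_tool(deltas=[[[-17, -34, 0, 0], [-34, -67, 12, 0], [-50, -100, 24, 0], [-67, -134, 37, 0], [-83, -167, 50, 0]]])

```text
t: 1.45
tcp_pos: [0.5792, 0.071, 0.1809]
tool_rot: [-0.045, 0.999, -0.0, 0.0]
force: [0.8, 0.7, -1.2]
finger_gap: 0.877
gripper_force: 0.0
```

```bash
python3 -c "
from h import *
go(.5812,.0727,.102,np.pi/2+.091)
cv2.imwrite('pics/a.png',np.hstack([cv2.resize(vision.snapshot(n)[y:y+75,x:x+65,::-1],None,fx=6,fy=6,interpolation=2) for n,x,y in(('top',220,110),('side',260,130))]))"
```

```text
t 1.45 tcp [0.5792 0.071  0.1809] delta [-2.1  1.5 78.9] turn -0.001 q [-0.07  0.53  1.59  0.    1.02 -1.73] gap 74.9 F [ 0.8  0.7 -1.2] grip 0.0
```

View pics/a.png

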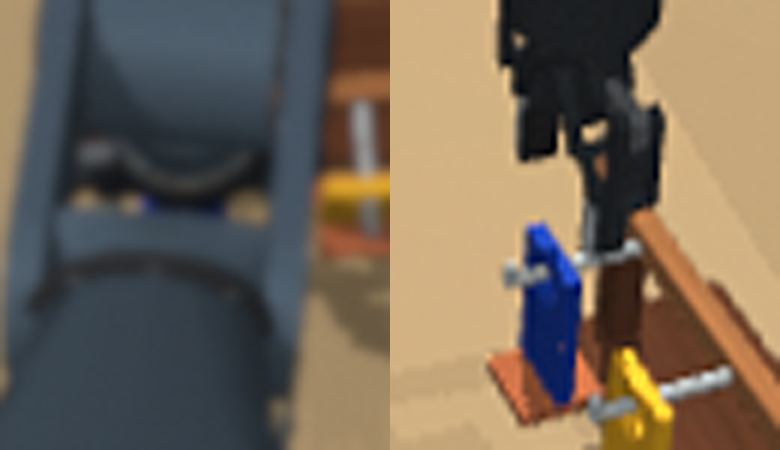

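The side view shows the two open fingers on either side of the left blue plate, in line with it, so I descend.

Request:
drive_tool(deltas=[[[-1, 1, 16, 0], [-2, 1, 32, 0], [-2, 1, 48, 0], [-2, 1, 64, 0], [-2, 1, 79, 0]]])

```text
t: 1.97
tcp_pos: [0.5797, 0.0748, 0.1017]
tool_rot: [-0.045, 0.999, 0.0, -0.0]
force: [0.7, -0.0, 0.3]
finger_gap: 0.877
gripper_force: 0.0
```

Request:
drive_tool(deltas=[[[0, 0, 0, 0], [0, 0, 0, 0], [0, 0, 0, 0], [0, 0, 0, 0], [0, 0, 0, 0]]], jaw=40, force=40)

```text
t: 2.38
tcp_pos: [0.5806, 0.0742, 0.1032]
tool_rot: [-0.045, 0.999, -0.0, 0.001]
force: [-0.2, -0.4, -1.7]
finger_gap: 0.577
gripper_force: 43.0
```

```bash
python3 -c "
from h import *
go(.5812,.0727,.102,np.pi/2+.091)"
```

```text
t 2.38 tcp [0.5806 0.0742 0.1032] delta [-0.4 -1.6  1.2] turn -0.001 q [-0.06  0.65  1.64  0.    0.85 -1.72] gap 49.3 F [-0.2 -0.4 -1.7] grip 43.0
```

Request:
drive_tool(deltas=[[[0, 0, -3, 0], [0, 0, -7, 0], [0, 0, -11, 0], [0, 0, -13.5, 0], [0, 0, -13.5, 0]]])

```text
t: 2.8
tcp_pos: [0.5809, 0.074, 0.1168]
tool_rot: [-0.045, 0.999, -0.0, 0.001]
force: [-0.1, 0.5, -1.4]
finger_gap: 0.58
gripper_force: 43.0
```

Request:
drive_tool(deltas=[[[5, 0, 0, 0], [15, 0, 0, 0], [28, 0, 0, 0], [42, 0, 0, 0], [50, 0, 0, 0]]])

```text
t: 3.22
tcp_pos: [0.5278, 0.0697, 0.1155]
tool_rot: [-0.045, 0.999, 0.0, -0.002]
force: [-0.2, -0.5, -1.8]
finger_gap: 0.577
gripper_force: 43.0
```

```bash
python3 -c "
from h import *
a=np.radians(-9.65); c=np.array([.427,-.272])
for s in(1,-1):
    p=c+s*.042*np.array([np.cos(a),np.sin(a)]);print(p); go(*p,.19,np.pi/2+a)
a=np.radians(-4.8);go(.4417,.288,.19,np.pi/2+a)
b={n:vision.snapshot(n) for n in C}
M=masks(b['side']); print([ (c.round(),s) for c,s,l in blobs(M['blue'],15)])
cv2.imwrite('pics/b.png',cv2.resize(b['side'][130:270,200:340,::-1],None,fx=4,fy=4,interpolation=2))"
```

```text
[ 0.46840571 -0.27904042]
t 3.22 tcp [0.5278 0.0697 0.1155] delta [  90.8 -341.9  -74.4] turn 0.258 q [-0.08  0.58  1.77 -0.    0.8  -1.74] gap 49.2 F [-0.2 -0.5 -1.8] grip 43.0
[ 0.38559429 -0.26495958]
t 3.22 tcp [0.5278 0.0697 0.1155] delta [ 172.  -320.4  -74.1] turn 0.258 q [-0.08  0.58  1.77 -0.    0.8  -1.74] gap 49.2 F [-0.2 -0.5 -1.8] grip 43.0
t 3.22 tcp [0.5278 0.0697 0.1155] delta [ 66.4 225.2 -74.2] turn 0.174 q [-0.08  0.58  1.77 -0.    0.8  -1.74] gap 49.2 F [-0.2 -0.5 -1.8] grip 43.0
[(array([270., 185.]), array([267, 168,   9,  31, 115], dtype=int32)), (array([318., 228.]), array([311, 212,  14,  33, 268], dtype=int32)), (array([274., 302.]), array([ 239,  276,   73,   53, 3127], dtype=int32))]
```

View pics/b.png

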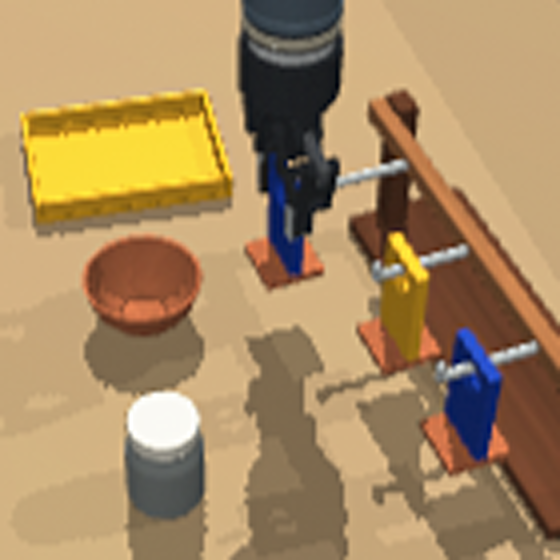

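The side view shows the tile at (290,205 in the crop), clear of the peg and hanging upright in the gripper. Now I lift it and carry it to the blue tray.

Request:
drive_tool(deltas=[[[2, 0, -8, 0], [6, 0, -24, 0], [11, 0, -42, 0], [16, -6, -60, 0], [20, -20, -75, 0]]])

```text
t: 3.73
tcp_pos: [0.513, 0.0487, 0.1926]
tool_rot: [-0.046, 0.999, 0.0, 0.001]
force: [-0.4, 1.0, -1.6]
finger_gap: 0.576
gripper_force: 43.1
```

Request:
drive_tool(deltas=[[[6, -28, 0, 0], [12, -60, 0, 0], [19, -93, 0, 0], [26, -126, 0, 0], [33, -160, 0, 0]]])

```text
t: 4.15
tcp_pos: [0.4947, -0.1162, 0.1918]
tool_rot: [-0.045, 0.999, -0.001, 0.001]
force: [0.1, 0.6, -1.8]
finger_gap: 0.582
gripper_force: 43.2
```

Request:
drive_tool(deltas=[[[8, -36, 0, 0.05], [17, -74, 0, 0.11], [26, -110, 0, 0.17], [34, -142, 0, 0.22], [38, -160, 0, 0.258]]])

```text
t: 4.57
tcp_pos: [0.471, -0.2824, 0.1919]
tool_rot: [0.086, 0.996, -0.002, 0.002]
force: [-0.1, 0.3, -2.0]
finger_gap: 0.581
gripper_force: 43.1
```

Run:
```python
from h import *
a=np.radians(-9.65)
go(.4684,-.279,.0625,np.pi/2+a)
b={n:vision.snapshot(n) for n in C}
M=masks(b['side']); print([ (c.round(),s) for c,s,l in blobs(M['blue'],15)])
cv2.imwrite('pics/c.png',np.hstack([cv2.resize(b['side'][190:340,200:350,::-1],None,fx=2.6,fy=2.6,interpolation=2),cv2.resize(b['top'][100:250,250:400,::-1],None,fx=2.6,fy=2.6,interpolation=2)]))
```

```text
t 4.57 tcp [ 0.471  -0.2824  0.1919] delta [  3.6   3.3 129.4] turn -0.005 q [-0.74  0.48  1.67 -0.    0.99 -2.14] gap 49.6 F [-0.1  0.3 -2. ] grip 43.1
[(array([319., 230.]), array([314, 214,  11,  31, 193], dtype=int32)), (array([296., 277.]), array([293, 274,   6,   9,  40], dtype=int32)), (array([273., 303.]), array([ 239,  278,   73,   51, 2974], dtype=int32))]
```

View pics/c.png

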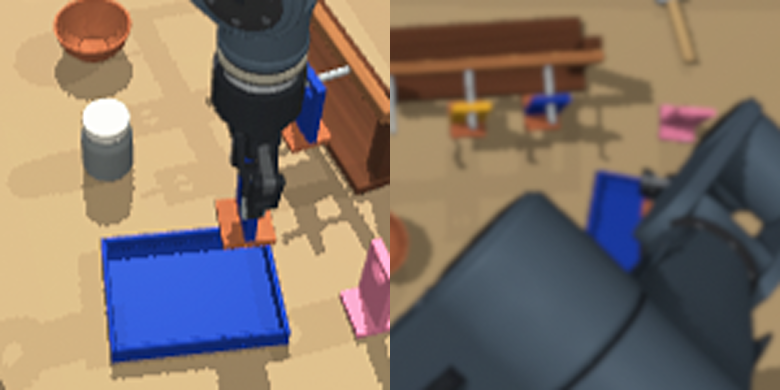

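The tile is held upright above the far half of the blue tray (crop 245,225), clear of the pink tile at (365,290), so I lower it.

Request:
drive_tool(deltas=[[[2, 2, 15, 0], [4, 3, 42, 0], [4, 3, 72, 0], [4, 3, 98, 0], [4, 3, 112, 0]]])

```text
t: 5.08
tcp_pos: [0.4664, -0.2718, 0.0767]
tool_rot: [0.083, 0.997, 0.001, -0.001]
force: [-0.1, -1.3, -2.3]
finger_gap: 0.581
gripper_force: 43.1
```

Request:
drive_tool(deltas=[[[0, 0, 6, 0], [0, 0, 11, 0], [0, 0, 14, 0], [0, 0, 16, 0], [0, 0, 17, 0]]])

```text
t: 5.5
tcp_pos: [0.4676, -0.2739, 0.0625]
tool_rot: [0.084, 0.996, -0.001, 0.001]
force: [-0.8, -0.5, -1.0]
finger_gap: 0.579
gripper_force: 43.1
```

Run:
```python
from h import *
a=np.radians(-9.65)
go(.4684,-.279,.062,np.pi/2+a)
```

```text
t 5.5 tcp [ 0.4676 -0.2739  0.0625] delta [-1.6 -4.9  0.6] turn 0.001 q [-0.74  0.67  1.77  0.    0.69 -2.14] gap 49.5 F [-0.8 -0.5 -1. ] grip 43.1
```

Request:
drive_tool(deltas=[[[0, 0, 0.5, 0], [0, 0, 1, 0], [0, 0, 1, 0]]])

```text
t: 5.75
tcp_pos: [0.4673, -0.2739, 0.0615]
tool_rot: [0.084, 0.996, -0.0, 0.001]
force: [0.2, -0.5, 0.2]
finger_gap: 0.578
gripper_force: 43.4
```

Request:
drive_tool(deltas=[[[0, 0, 0, 0], [0, 0, 0, 0], [0, 0, 0, 0], [0, 0, 0, 0]]], jaw=72)

```text
t: 6.08
tcp_pos: [0.467, -0.2737, 0.061]
tool_rot: [0.084, 0.996, -0.0, 0.0]
force: [0.8, -0.1, -0.6]
finger_gap: 0.844
gripper_force: 0.0
```

Request:
drive_tool(deltas=[[[0, 0, -12, 0], [0, 0, -36, 0], [0, 0, -72, 0], [0, 0, -105, 0], [0, 0, -130, 0]]])

```text
t: 6.5
tcp_pos: [0.4674, -0.274, 0.1933]
tool_rot: [0.084, 0.996, -0.001, 0.001]
force: [0.7, -0.7, 0.2]
finger_gap: 0.843
gripper_force: 0.0
```

Run:
```python
from h import *
go(.589,-.0305,.190,np.pi/2+.091)
go(.603,-.135,.190,np.pi/2+.091)
b={n:vision.snapshot(n) for n in C}
cv2.imwrite('pics/d.png',np.hstack([cv2.resize(b['side'][190:340,200:350,::-1],None,fx=2.6,fy=2.6,interpolation=2),cv2.resize(b['top'][100:250,250:400,::-1],None,fx=2.6,fy=2.6,interpolation=2)]))
```

```text
t 6.5 tcp [ 0.4674 -0.274   0.1933] delta [-79.2 260.4   3.1] turn -0.259 q [-0.74  0.47  1.68  0.    0.99 -2.14] gap 72.0 F [ 0.7 -0.7  0.2] grip 0.0
t 6.5 tcp [ 0.4674 -0.274   0.1933] delta [-110.5  159.7    3.3] turn -0.259 q [-0.74  0.47  1.68  0.    0.99 -2.14] gap 72.0 F [ 0.7 -0.7  0.2] grip 0.0
```

View pics/d.png

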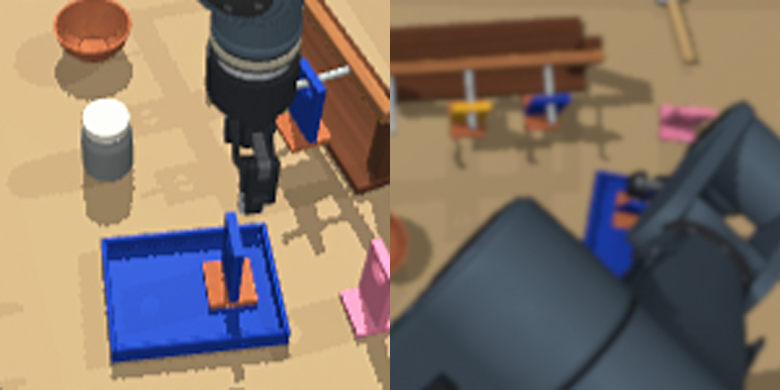

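The first tile stands upright in the far half of the blue tray (crop 230,275). Next is the right blue tile.

Request:
drive_tool(deltas=[[[-20, 29, 0, -0.05], [-44, 64, 0, -0.1], [-68, 98, 0, -0.155], [-92, 133, 0, -0.21], [-110, 160, 0, -0.259]]])

```text
t: 7.02
tcp_pos: [0.6032, -0.1319, 0.1896]
tool_rot: [-0.047, 0.999, 0.001, -0.001]
force: [1.1, -0.7, -0.7]
finger_gap: 0.837
gripper_force: 0.0
```

Request:
drive_tool(deltas=[[[0, 0, 4, 0], [0, 0, 8, 0]]])

```text
t: 7.18
tcp_pos: [0.6026, -0.1323, 0.1814]
tool_rot: [-0.047, 0.999, 0.0, -0.001]
force: [-0.5, -0.3, -0.2]
finger_gap: 0.841
gripper_force: 0.0
```

Run:
```python
from h import *
go(.603,-.135,.102,np.pi/2+.091)
```

```text
t 7.18 tcp [ 0.6026 -0.1323  0.1814] delta [-0.3 -2.7 79.4] turn 0.003 q [-0.4   0.58  1.5  -0.    1.07 -2.06] gap 71.9 F [-0.5 -0.3 -0.2] grip 0.0
```

Request:
drive_tool(deltas=[[[0, -1, 16, 0.003], [0, -2, 32, 0.003], [0, -2, 48, 0.003], [0, -2, 64, 0.003], [0, -2, 79, 0.003]]])

```text
t: 7.6
tcp_pos: [0.6002, -0.1373, 0.1019]
tool_rot: [-0.043, 0.999, 0.0, -0.001]
force: [-0.1, 0.2, -0.0]
finger_gap: 0.847
gripper_force: 0.0
```

Request:
drive_tool(deltas=[[[0, 0, 0, 0], [0, 0, 0, 0], [0, 0, 0, 0], [0, 0, 0, 0], [0, 0, 0, 0]]], jaw=40, force=40)

```text
t: 8.02
tcp_pos: [0.6027, -0.1367, 0.1047]
tool_rot: [-0.044, 0.999, -0.0, 0.001]
force: [-0.5, -0.1, -1.0]
finger_gap: 0.579
gripper_force: 43.7
```

Request:
drive_tool(deltas=[[[0, 0, -3, 0], [0, 0, -7, 0], [0, 0, -11, 0], [0, 0, -13.5, 0], [0, 0, -13.5, 0]]])

```text
t: 8.43
tcp_pos: [0.603, -0.1364, 0.1184]
tool_rot: [-0.044, 0.999, -0.0, 0.001]
force: [0.0, -0.0, -1.1]
finger_gap: 0.578
gripper_force: 43.8
```

Request:
drive_tool(deltas=[[[5, 0, 0, 0], [15, 0, 0, 0], [28, 0, 0, 0], [42, 0, 0, 0], [52, 0, 0, 0]]])

```text
t: 8.85
tcp_pos: [0.5487, -0.1405, 0.117]
tool_rot: [-0.044, 0.999, 0.0, -0.001]
force: [-0.8, 0.5, -2.1]
finger_gap: 0.581
gripper_force: 43.8
```

Run:
```python
from h import *
go(.385,-.266,.19,np.pi/2-np.radians(9.65))
```

```text
t 8.85 tcp [ 0.5487 -0.1405  0.117 ] delta [ 174.2 -110.6  -72.8] turn 0.256 q [-0.45  0.61  1.68 -0.    0.86 -2.11] gap 49.6 F [-0.8  0.5 -2.1] grip 43.8
```

Request:
drive_tool(deltas=[[[2, 0, -8, 0], [6, 0, -24, 0], [11, 0, -42, 0], [18, 0, -60, 0], [28, 0, -75, 0]]])

```text
t: 9.27
tcp_pos: [0.5239, -0.1438, 0.1942]
tool_rot: [-0.044, 0.999, -0.001, 0.002]
force: [0.4, 0.0, -0.6]
finger_gap: 0.577
gripper_force: 43.8
```

Request:
drive_tool(deltas=[[[20, -12, 0, 0.05], [51, -37, 0, 0.1], [84, -65, 0, 0.16], [118, -92, 0, 0.21], [146, -110, 0, 0.256]]])

```text
t: 9.68
tcp_pos: [0.3863, -0.2679, 0.1933]
tool_rot: [0.085, 0.996, -0.001, 0.001]
force: [0.2, -0.3, -1.3]
finger_gap: 0.581
gripper_force: 43.9
```

Request:
drive_tool(deltas=[[[0, 0, 3, 0], [0, 0, 3, 0]]])

```text
t: 9.85
tcp_pos: [0.386, -0.2672, 0.1897]
tool_rot: [0.086, 0.996, -0.0, 0.0]
force: [0.2, 0.1, -1.5]
finger_gap: 0.577
gripper_force: 43.9
```

Run:
```python
from h import *
go(.385,-.263,.0625,np.pi/2-np.radians(9.65))
```

```text
t 9.85 tcp [ 0.386  -0.2672  0.1897] delta [  1.8   4.  127.2] turn -0.004 q [-0.84  0.38  1.86  0.    0.9  -2.24] gap 49.3 F [ 0.2  0.1 -1.5] grip 43.9
```

Request:
drive_tool(deltas=[[[1, 2, 15, 0], [2, 4, 42, 0], [2, 4, 72, 0], [2, 4, 97, 0], [2, 4, 110, 0]]])

```text
t: 10.27
tcp_pos: [0.3861, -0.2598, 0.0773]
tool_rot: [0.083, 0.997, 0.001, -0.001]
force: [-0.5, 0.5, -0.7]
finger_gap: 0.579
gripper_force: 43.9
```

Request:
drive_tool(deltas=[[[0, 0, 6, 0], [0, 0, 11, 0], [0, 0, 13, 0], [0, 0, 14, 0], [0, 0, 14, 0]]])

```text
t: 10.68
tcp_pos: [0.3862, -0.2617, 0.066]
tool_rot: [0.084, 0.996, -0.001, 0.001]
force: [-0.5, -0.3, -1.4]
finger_gap: 0.582
gripper_force: 43.9
```

Request:
drive_tool(deltas=[[[0, 0, 0.5, 0], [0, 0, 1, 0], [0, 0, 1.5, 0], [0, 0, 1.5, 0]]])

```text
t: 11.02
tcp_pos: [0.3856, -0.2616, 0.0641]
tool_rot: [0.084, 0.996, -0.0, 0.0]
force: [0.5, -0.2, -1.3]
finger_gap: 0.579
gripper_force: 43.9
```

Request:
drive_tool(deltas=[[[0, 0, 0.5, 0], [0, 0, 1, 0], [0, 0, 1.5, 0], [0, 0, 1.5, 0]]])

```text
t: 11.35
tcp_pos: [0.3855, -0.2613, 0.0622]
tool_rot: [0.084, 0.996, 0.0, -0.0]
force: [0.2, 0.5, -1.1]
finger_gap: 0.58
gripper_force: 43.9
```

Request:
drive_tool(deltas=[[[0, 0, 0.5, 0], [0, 0, 1, 0], [0, 0, 1, 0], [0, 0, 1, 0]]])

```text
t: 11.68
tcp_pos: [0.3856, -0.2614, 0.0615]
tool_rot: [0.084, 0.996, -0.0, 0.0]
force: [0.3, -0.9, 1.0]
finger_gap: 0.582
gripper_force: 44.2
```

Contact: the force in z rose from −1.1 to +1.0 N. I release the tile and retreat.

Request:
drive_tool(deltas=[[[0, 0, 0, 0], [0, 0, 0, 0], [0, 0, 0, 0], [0, 0, 0, 0]]], jaw=72)

```text
t: 12.02
tcp_pos: [0.3855, -0.2614, 0.0613]
tool_rot: [0.084, 0.996, 0.0, -0.0]
force: [-0.6, -0.5, 0.9]
finger_gap: 0.844
gripper_force: 0.0
```

Request:
drive_tool(deltas=[[[0, 0, -12, 0], [0, 0, -36, 0], [0, 0, -72, 0], [0, 0, -105, 0], [0, 0, -130, 0]]])

```text
t: 12.43
tcp_pos: [0.3858, -0.2617, 0.1936]
tool_rot: [0.084, 0.996, -0.001, 0.001]
force: [1.0, -0.3, -1.0]
finger_gap: 0.843
gripper_force: 0.0
```

Run:
```python
from h import *
go(.589,-.0315,.190,np.pi/2+.091)
b={n:vision.snapshot(n) for n in C}
cv2.imwrite('pics/e.png',cv2.resize(b['side'][140:340,200:370,::-1],None,fx=3,fy=3,interpolation=2))
```

```text
t 12.43 tcp [ 0.3858 -0.2617  0.1936] delta [-161.8  260.9    3.5] turn -0.259 q [-0.84  0.37  1.86 -0.    0.9  -2.24] gap 72.0 F [ 1.  -0.3 -1. ] grip 0.0
```

View pics/e.png

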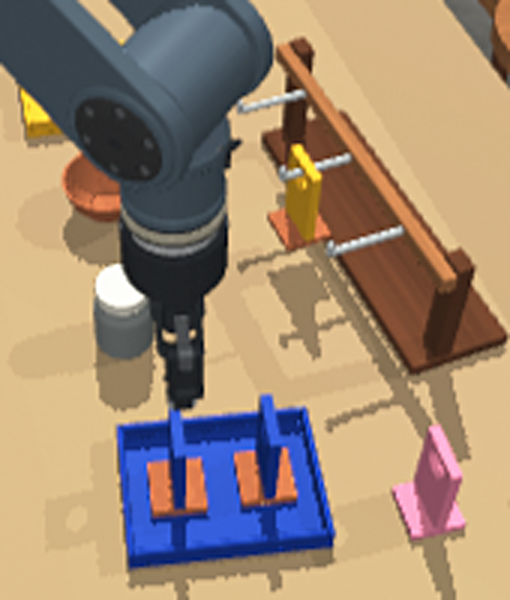

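Both blue tiles stand upright in the blue tray (crop 178,460 and 268,450). Now the yellow tile on the middle peg.

Request:
drive_tool(deltas=[[[-14, 22, 0, -0.05], [-31, 50, 0, -0.11], [-48, 78, 0, -0.16], [-66, 106, 0, -0.21], [-84, 135, 0, -0.259]]])

```text
t: 12.95
tcp_pos: [0.491, -0.1409, 0.1902]
tool_rot: [-0.046, 0.999, 0.0, -0.001]
force: [1.7, -0.1, 0.6]
finger_gap: 0.843
gripper_force: 0.0
```

Run:
```python
from h import *
go(.589,-.0315,.181,np.pi/2+.091)
```

```text
t 12.95 tcp [ 0.491  -0.1409  0.1902] delta [-107.7   99.9    9.1] turn 0.002 q [-0.5   0.43  1.76 -0.    0.95 -2.16] gap 72.0 F [ 1.7 -0.1  0.6] grip 0.0
```

Request:
drive_tool(deltas=[[[-26, 24, 0, 0], [-52, 48, 2, 0], [-78, 72, 5, 0], [-98, 91, 8, 0], [-108, 100, 9, 0]]])

```text
t: 13.37
tcp_pos: [0.5905, -0.03, 0.1805]
tool_rot: [-0.047, 0.999, 0.001, -0.001]
force: [-0.2, 0.2, -0.4]
finger_gap: 0.846
gripper_force: 0.0
```

Request:
drive_tool(deltas=[[[0, 0, 0, 0], [0, 0, 0, 0]]])

```text
t: 13.53
tcp_pos: [0.5885, -0.0327, 0.1811]
tool_rot: [-0.046, 0.999, 0.0, -0.001]
force: [-0.7, 0.2, -0.4]
finger_gap: 0.842
gripper_force: 0.0
```

Run:
```python
from h import *
go(.589,-.0315,.102,np.pi/2+.091)
```

```text
t 13.53 tcp [ 0.5885 -0.0327  0.1811] delta [-0.8  1.1 79.1] turn 0.001 q [-0.24  0.54  1.57 -0.    1.03 -1.91] gap 71.9 F [-0.7  0.2 -0.4] grip 0.0
```

Request:
drive_tool(deltas=[[[0, 0, 16, 0], [-1, 1, 32, 0], [-1, 1, 48, 0], [-1, 1, 64, 0], [-1, 1, 79, 0]]])

```text
t: 13.95
tcp_pos: [0.5887, -0.0335, 0.1025]
tool_rot: [-0.044, 0.999, -0.0, -0.001]
force: [-0.5, 0.7, 0.9]
finger_gap: 0.838
gripper_force: 0.0
```

Request:
drive_tool(deltas=[[[0, 0, 0, 0], [0, 0, 0, 0], [0, 0, 0, 0], [0, 0, 0, 0], [0, 0, 0, 0]]], jaw=40, force=40)

```text
t: 14.37
tcp_pos: [0.5907, -0.0323, 0.1042]
tool_rot: [-0.045, 0.999, -0.0, 0.001]
force: [0.2, 0.8, -1.1]
finger_gap: 0.582
gripper_force: 42.8
```

Request:
drive_tool(deltas=[[[0, 0, -3, 0], [0, 0, -7, 0], [0, 0, -11, 0], [0, 0, -13.5, 0], [0, 0, -13.5, 0]]])

```text
t: 14.78
tcp_pos: [0.5909, -0.0319, 0.1179]
tool_rot: [-0.046, 0.999, -0.0, 0.001]
force: [0.4, -0.4, -1.3]
finger_gap: 0.58
gripper_force: 42.8
```

Request:
drive_tool(deltas=[[[5, 0, 0, 0], [15, 0, 0, 0], [28, 0, 0, 0], [42, 0, 0, 0], [50, 0, 0, 0]]])

```text
t: 15.2
tcp_pos: [0.5381, -0.0361, 0.1165]
tool_rot: [-0.045, 0.999, 0.0, -0.001]
force: [-0.6, -0.9, -2.4]
finger_gap: 0.579
gripper_force: 42.9
```

Request:
drive_tool(deltas=[[[2, 0, -8, 0], [6, 0, -24, 0], [11, 0, -42, 0], [16, 6, -60, 0], [20, 20, -75, 0]]])

```text
t: 15.62
tcp_pos: [0.5201, -0.0196, 0.1937]
tool_rot: [-0.045, 0.999, -0.001, 0.002]
force: [1.2, 0.2, -1.1]
finger_gap: 0.582
gripper_force: 42.9
```

Run:
```python
from h import *
go(.4417,.288,.19,np.pi/2-np.radians(4.8))
```

```text
t 15.62 tcp [ 0.5201 -0.0196  0.1937] delta [ 50.7 313.3   3. ] turn 0.173 q [-0.25  0.44  1.74 -0.    0.96 -1.91] gap 49.7 F [ 1.2  0.2 -1.1] grip 42.9
```

Request:
drive_tool(deltas=[[[4, 28, 0, 0], [9, 60, 0, 0], [14, 92, 0, 0], [20, 125, 0, 0], [25, 158, 0, 0]]])

```text
t: 16.03
tcp_pos: [0.4797, 0.1381, 0.1927]
tool_rot: [-0.045, 0.999, 0.0, 0.001]
force: [-0.1, 0.4, -1.9]
finger_gap: 0.576
gripper_force: 42.9
```

Request:
drive_tool(deltas=[[[6, 36, 0, 0.03], [13, 73, 0, 0.07], [19, 108, 0, 0.11], [24, 138, 0, 0.15], [26, 155, 0, 0.173]]])

```text
t: 16.45
tcp_pos: [0.4388, 0.2921, 0.1926]
tool_rot: [0.041, 0.999, 0.001, 0.001]
force: [0.4, 0.3, -1.1]
finger_gap: 0.581
gripper_force: 42.9
```

Request:
drive_tool(deltas=[[[0, 0, 2, 0], [0, 0, 3, 0]]])

```text
t: 16.62
tcp_pos: [0.4397, 0.2897, 0.1892]
tool_rot: [0.039, 0.999, 0.0, 0.001]
force: [-0.1, -0.2, -1.6]
finger_gap: 0.577
gripper_force: 42.9
```

Run:
```python
from h import *
go(.4417,.287,.065,np.pi/2-np.radians(4.8))
b={n:vision.snapshot(n) for n in C}
cv2.imwrite('pics/f.png',cv2.resize(b['side'][60:240,150:320,::-1],None,fx=3,fy=3,interpolation=2))
```

```text
t 16.62 tcp [0.4397 0.2897 0.1892] delta [ -2.1  -2.6 124.2] turn 0.005 q [ 0.37  0.45  1.72 -0.    0.96 -1.12] gap 49.2 F [-0.1 -0.2 -1.6] grip 42.9
```

View pics/f.png

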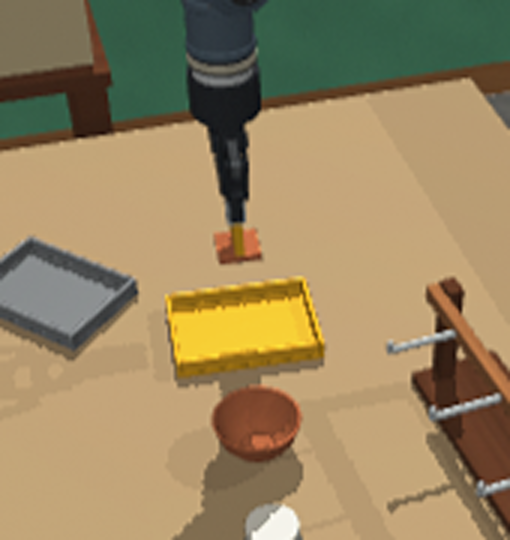

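The yellow tile hangs upright above the yellow tray: tile foot at (238,245) in the crop, tray at (245,325), with the offset explained by the height. I lower it.

Request:
drive_tool(deltas=[[[-1, -1, 15, 0], [-1, -1, 42, 0], [-1, -1, 72, 0], [-1, -1, 97, 0], [-1, -1, 110, 0]]])

```text
t: 17.13
tcp_pos: [0.4399, 0.2856, 0.0764]
tool_rot: [0.042, 0.999, -0.001, -0.002]
force: [-1.5, -0.9, -1.2]
finger_gap: 0.582
gripper_force: 42.8
```

Request:
drive_tool(deltas=[[[0, 0, 6, 0], [0, 0, 11, 0], [0, 0, 14, 0], [0, 0, 15.5, 0], [0, 0, 15.5, 0]]])

```text
t: 17.55
tcp_pos: [0.4411, 0.2877, 0.0639]
tool_rot: [0.041, 0.999, 0.0, 0.001]
force: [-0.1, -0.1, -1.1]
finger_gap: 0.579
gripper_force: 42.8
```

Request:
drive_tool(deltas=[[[0, 0, 0.5, 0], [0, 0, 1, 0], [0, 0, 1, 0], [0, 0, 1, 0]]])

```text
t: 17.88
tcp_pos: [0.4406, 0.2879, 0.0627]
tool_rot: [0.041, 0.999, 0.0, 0.0]
force: [-0.0, -0.1, -1.8]
finger_gap: 0.579
gripper_force: 42.8
```

Request:
drive_tool(deltas=[[[0, 0, 0.5, 0], [0, 0, 1, 0], [0, 0, 1, 0], [0, 0, 1, 0]]])

```text
t: 18.22
tcp_pos: [0.4408, 0.2878, 0.0619]
tool_rot: [0.041, 0.999, 0.0, 0.0]
force: [-0.3, -0.7, 4.7]
finger_gap: 0.581
gripper_force: 43.4
```

Contact (+4.7 N). I release and retreat.

Request:
drive_tool(deltas=[[[0, 0, 0, 0], [0, 0, 0, 0], [0, 0, 0, 0], [0, 0, 0, 0]]], jaw=72)

```text
t: 18.55
tcp_pos: [0.4404, 0.2877, 0.0611]
tool_rot: [0.041, 0.999, -0.0, -0.0]
force: [0.1, 0.3, 0.3]
finger_gap: 0.844
gripper_force: 0.0
```

Request:
drive_tool(deltas=[[[0, 0, -12, 0], [0, 0, -36, 0], [0, 0, -72, 0], [0, 0, -105, 0], [0, 0, -130, 0]]])

```text
t: 18.97
tcp_pos: [0.441, 0.2879, 0.1935]
tool_rot: [0.041, 0.999, 0.0, 0.001]
force: [1.5, 0.3, 0.1]
finger_gap: 0.845
gripper_force: 0.0
```

Run:
```python
from h import *
b=vision.snapshot('side')
cv2.imwrite('pics/g.png',cv2.resize(b[100:350,150:400,::-1],None,fx=2.4,fy=2.4,interpolation=2))
```

```text
(no output)
```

View pics/g.png

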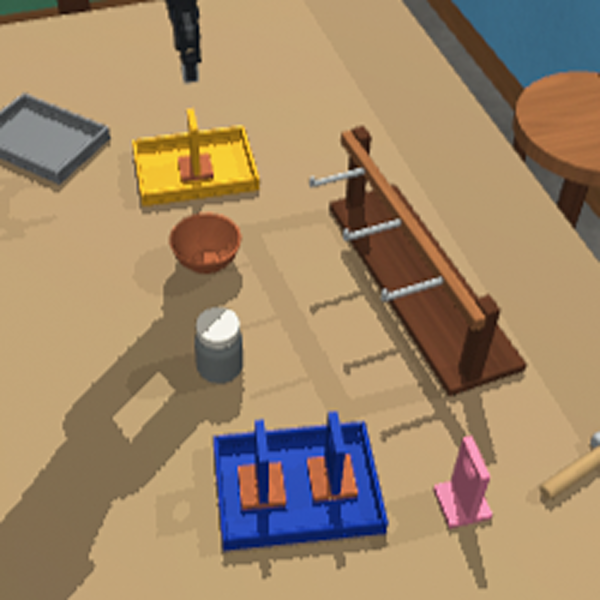

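All three tiles stand upright in their own trays (yellow at crop 193,150; blue at 262,470 and 335,460). The jar and bowl have not moved and the gripper is clear.

```bash
python3 -c "
from station import manip
print(manip.sign_off())"
```

```text
the job is handed in; nothing more can be done
None
```

The job is handed in: both blue tiles stand upright in the blue tray and the yellow tile in the yellow tray, with nothing dropped, the jar and bowl unmoved, and about 19 s of the 67 s used.

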